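# Seat the adapter plate on the shaker's locating pins

## Robot

A 6-joint arm with a two-finger parallel gripper is mounted at the origin on the work surface. World frame = base frame: x ahead of the robot, y to its left, z up, the work surface at z = 0. Lengths are in m, angles in rad, forces in N, time in s.
With the tool pointing down it reaches from about 0.25 to 0.775 m from the base axis. Payload 4 kg.
Tool frame: the origin (TCP) lies at the very end of the fingers, on their centre line; the grasp point (between the pads) lies 19 mm behind it; x points along the fingers, y is the direction in which the jaws open and shut, and the axes are right-handed (so a half turn about x gives the same grasp; the last joint's range is limited). The gripper opens to 94 mm and grips with 3 to 60 N. Pads are 16 mm wide; open, the fingers measure 119 mm over their backs; the gripper's body (75 mm by 177 mm) begins 78 mm behind the grasp point.
Start: joints at [1.172, 0.087, 1.371, -0, 1.684, -0.103], TCP at [0.16, 0.526, 0.206] pointing down, gripper open.
Joint ranges: [-3.1, 3.1], [-0.76, 2.03], [0.27, 2.55], [-1.08, 4.22], [0.17, 2.65], [-2.57, 2.57]. Speed limits (rad/s): [2.79, 2.79, 3.14, 3.14, 3.14, 3.14].

## Interface

Orientations are given as [roll, pitch, yaw] about the fixed x, y, z axes, in that order (R = Rz(yaw) Ry(pitch) Rx(roll)).
In Python, from bench import robot gives the robot as it stands.
- The arm moves only by the tool step_arm, never from a script. Its argument "commands" is a list that holds one entry, the list of rows, each a list of 4 numbers: the shift along the tool's x, y, z as a fraction of full scale, then the turn about the tool's x as a fraction of full scale. A call has 1 to 12 rows; each row is the pose to reach, as a shift and turn from the pose measured when the call began, along the tool's axes at that moment; what a row does not reach only later rows make up. Full scale, the value 1, is 20 cm for a shift and 60 degrees for a turn. A row lasts 1/12 s, in which the tool goes at most 41.7 mm and 7.16 degrees, less where a joint would pass 70% of its speed; a pose out of reach is approached as far as the arm can. A call with a number of a shift or a turn outside -1 to 1 is refused whole. A call with a gripper value outside its range is refused whole. "claw" is the opening in per cent of the stroke, from 0 (shut) to 100 (fully open), set as the call begins (left out, the last holds). The fingers move at their own pace and stop on an object; the grip force is fixed at half the most. Time passes only in rows, so rows that repeat a pose let the fingers close. It gives the time, the measured TCP pose, the force and the opening at its end, in the units of the state.
- robot.get_obs(): the state, without advancing time (a new reading comes with each control period).
- robot.snapshot(name): name is "side" or "top" or "wrist"; returns a dict with "img" (420x560x3 uint8, red, green, blue), "fx", "fy", "cx", "cy" (pixels), "k1" (the pictures are not rectified: a ray, as slopes to the right and down, at radius r is drawn at 1 + k1 r^2 times it, then the intrinsics apply), "R" (3x3) and "t" (3): a world point X has camera coordinates R X + t. Camera axes: x right, y down, z forward; pixel columns grow to the right and rows downward; lengths in m; the calibration is good to about 2 mm. A picture is of the moment at which its call begins. There is no depth.
- robot.close_job(): hands the job in, once; it reports no verdict.
The state is a dict: "time": time; "joint_positions": joint angles; "qvel": joint speeds; "joint_torque": joint torques, N m; "tool_pos": TCP position; "ee_rot": TCP orientation; "wrist_force": force on the tool from outside, world axes, zero at the start; "wrist_torque": the same for the moment, N m; "width": finger opening in m.
Only numpy, scipy, OpenCV 4.12 (cv2) and the standard library are available. Lean on these libraries where they do the work, as an engineer would, in place of code of your own. Each camera call takes 0.05 s, during which the arm holds its last target. There are 200 camera calls.

## Task

The aluminium adapter plate is lying askew on the loading ledge of the bench shaker. Without grasping or lifting it, gently nudge it sideways with the fingertips, off the ledge and over the sunken nest, until its two holes drop over the two locating pins and it lies flat on the nest floor. Leave the vial, bottles and other things around it where they stand.

Things in the scene. Friction and masses are not known exactly. Their poses are not given: they have to be found in the camera images.
- shaker: Bench shaker, fixed: grey block 180 mm (its x) by 235 mm (its y). Origin: at bench height, midway below the two pins, which stand at x = -42 and +42 mm, y = 0. Its top has two levels, ledge and nest. The plate goes from the ledge along the shaker's +y into the nest.
- ledge (a point): Middle of the top of the shaker's dark grey loading ledge, 58 mm above the bench, from y = -140 to -37 mm of the shaker, over its full width; it ends at y = -37 mm in a vertical step down to the nest floor. Axes as the shaker's.
- seat (a point): Point on the black nest floor, 50 mm above the bench, where the plate's origin lies once seated (shaker x = 0, y = +6 mm; plate axes parallel to the shaker's). The floor runs from y = -37 to +95 mm of the shaker. Axes as the shaker's.
- plate: Loose aluminium plate, 120 (its x) x 80 (its y) x 10 mm, 0.23-0.46 kg, flat on the ledge, askew. A 14 mm thick bar stands along its -y edge, flush with it, top 26 mm above the underside: a 120 x 26 mm push face. Holes: 13 mm, through, at x = -42 and +42, y = -6 mm. Centre of mass at y = -7 mm. It rides nearly level on ledge and pin tips, then drops 8 mm. Origin: centre of underside; z up.
- pin_near (a point): Tip of the locating pin at the shaker's x = -42 mm. Steel pin standing 7 mm above the nest floor: 10 mm across at the foot, tapering from 2 mm up to 4.4 mm across at the flat tip (1 mm lower than the ledge).
- pin_far (a point): Tip of the other, identical pin at the shaker's x = +42 mm.
- hole_near (a point): Centre of the plate's hole at its x = -42 mm, at the underside; belongs over pin_near.
- hole_far (a point): Centre of the plate's hole at its x = +42 mm, at the underside; belongs over pin_far.
- vial: Bystander: capped vial, 24 mm across, 48 mm tall, standing on the black nest floor of the shaker past the +y edge of the plate's seat. Origin: centre of underside.
- petri: Bystander: flat clear covered dish, 90 mm across, 15 mm tall, on the bench. Origin: centre of underside.
- beaker: Bystander: glass beaker, 70 mm across, 90 mm tall, on the bench. Origin: centre of underside.
- amber: Bystander: amber bottle with black cap, 60 mm across, 120 mm tall, on the bench. Origin: centre of underside.
- reagent: Bystander: clear bottle with blue cap, 66 mm across, 140 mm tall, on the bench. Origin: centre of underside.
- rack: Bystander: red rack of capped tubes, 90 x 150 mm, 73 mm tall, on the bench. Origin: centre of underside.
- tipbox: Bystander: white box with grey lid, 85 x 120 mm, 64 mm tall, on the bench beyond the shaker. Origin: centre of underside.
There are look-alikes about, which are no part of the job. Of the things shaped like the plate, the aluminium one is meant.

How it is judged:
At the end, for the whole second after the job is handed in: The plate lies at rest and flat (within 0.025 rad) on the nest floor (underside within 2 mm of it), each hole centre within 3 mm of its pin's axis; every bystander is upright and within 30 mm of where it stood (z of plate in the frame of shaker between 0.047 and 0.052 m and horizontal distance between hole_near and pin_near below 0.003 m and horizontal distance between hole_far and pin_far below 0.003 m and angle between plate's own z axis and vertical below 0.025 rad and linear speed of plate below 0.01 m/s and distance of each of vial, petri, beaker, amber, reagent, rack, tipbox from where it was at the start of the episode below 0.03 m and angle between each of vial, petri, beaker, amber, reagent, rack, tipbox's own z axis and vertical below 0.2 rad); the robot touches nothing.
It fails at once if the plate is lifted or carried (origin more than 12 mm above the ledge) (z of plate in the frame of shaker above 0.07 m).
It fails at once if the plate is tipped up by more than 0.35 rad (angle between plate's own z axis and vertical above 0.35 rad).
It fails at once if the plate is squeezed or rammed with more than 40 N (contact force between the fingers and plate above 40 N).
It fails at once if a bystander is moved by more than 30 mm or tipped (distance of any of vial, petri, beaker, amber, reagent, rack, tipbox from where it was at the start of the episode above 0.03 m or angle between any of vial, petri, beaker, amber, reagent, rack, tipbox's own z axis and vertical above 0.2 rad).
It also fails if it takes over 56 s, if anything falls off the work surface, if the arm or the gripper's body presses on something with over 40 N, if the wrist force passes 120 N, or if a joint passes its speed limit or range.

## Working session

There is one attempt and no reset: what is moved stays moved. The work goes in short steps, Python scripts to look and compute and a tool call to move; the robot and the scene stay as the last step left them, time stands still between calls to the robot, and variables do not carry over. Pictures are saved under pics/ and viewed, about 8 in all and at most 12, crops included, and the job is handed in when it is done.

Besides the shell and the picture viewer there is one more tool, called after "Emit:" in YAML: its name, and indented under it one key for each argument. step_arm: Moves the arm, as the interface text tells. Its arguments: {"type":"object","properties":{"commands":{"type":"array","items":{"type":"array","items":{"type":"array","items":{"type":"number","minimum":-1,"maximum":1}}}},"claw":{"type":"number"}},"required":["commands"]}

```bash
mkdir -p pics; ls
python3 - <<'E'
from bench import robot
import cv2
o=robot.get_obs();print({k:o[k] for k in("time","tool_pos","ee_rot","width")})
for n in("top","side"):
    s=robot.snapshot(n);cv2.imwrite(f"pics/{n}0.png",s["img"][:,:,::-1]);print(n,s["fx"],s["cx"],s["cy"],s["k1"],s["R"],s["t"])
E
```

```text
pics
{'time': 0.0, 'tool_pos': array([0.16010989, 0.52560534, 0.20433698]), 'ee_rot': array([-1.65870401,  1.56862215, -1.95446229]), 'width': 0.09380514014396636}
top 386.5240839989925 281.26217072917467 206.33714483072296 -0.060564290422489085 [[ 0.0166572  -0.99985555  0.00337766]
 [-0.99759293 -0.01684674 -0.06726472]
 [ 0.0673119  -0.00224909 -0.99772945]] [8.65118589e-04 5.69369197e-01 9.52662590e-01]
side 391.98774656412655 280.91526278389597 209.58686525563553 -0.016792508495918974 [[-0.98586629 -0.16747709 -0.00436887]
 [-0.12184496  0.73465953 -0.66740481]
 [ 0.11498465 -0.65743958 -0.7446823 ]] [0.57464128 0.13647661 1.02739071]
```

View pics/top0.png

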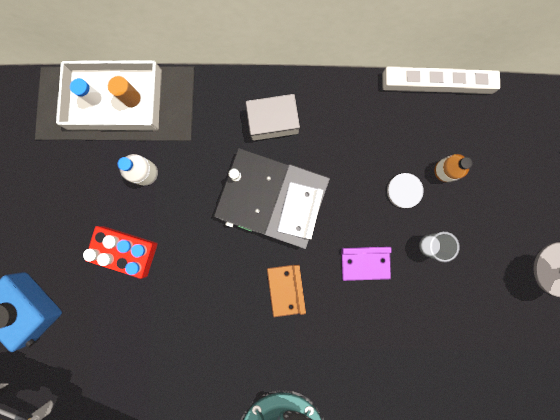

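View pics/side0.png

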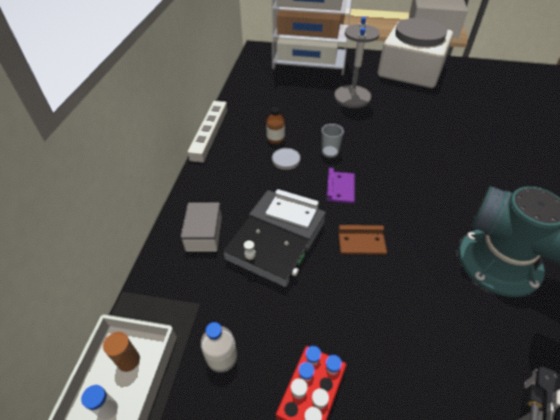

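The aluminium plate candidate is the silver plate on the shaker at (301,210) in the top view. Its look-alikes are the orange plate (287,291) and the purple one (367,264), both on the bench. The pins are at about (268,178) and (257,211), and the vial at (235,175). I choose the silver one, and will check it in a close crop.

```bash
cat > h.py <<'E'
import numpy as np, cv2
from bench import robot
from scipy.spatial.transform import Rotation as Ro
def cast(s,uv,z):
    uv=np.atleast_2d(np.array(uv,float))
    K=np.array([[s["fx"],0,s["cx"]],[0,s["fy"],s["cy"]],[0,0,1]])
    n=cv2.undistortPoints(uv[:,None],K,np.array([s["k1"],0,0,0,0]))[:,0]  # refined below
    d=(uv-[s["cx"],s["cy"]])/[s["fx"],s["fy"]]; n=d.copy()
    for _ in range(20): n=d/(1+s["k1"]*(n**2).sum(1,keepdims=True))
    R,t=np.array(s["R"]),np.array(s["t"]); c=-R.T@t
    r=np.c_[n,np.ones(len(n))]@R
    return (c+r*((z-c[2])/r[:,2])[:,None])[:,:2]
def toolR(): return Ro.from_euler("xyz",robot.get_obs()["ee_rot"]).as_matrix()
def plan(xyz,ydir=None):
    """shift in tool axes (fractions of 0.2 m) and turn about tool x (fraction of 60deg) so tool y -> +-ydir"""
    o=robot.get_obs();R=toolR();out=R.T@(np.array(xyz)-o["tool_pos"])/.2
    a=0
    if ydir is not None:
        v=R.T@np.array([*ydir,0]);a=np.arctan2(v[2],v[1]);a=(a+np.pi/2)%np.pi-np.pi/2
    print("tcp",o["tool_pos"].round(4),"shift",out.round(4),"turn",round(a/np.radians(60),4),"t",o["time"])
E
python3 - <<'E'
from h import *
s=robot.snapshot("top");im=s["img"]
c=cv2.resize(im[140:260,200:340],None,fx=5,fy=5,interpolation=cv2.INTER_CUBIC);cv2.imwrite("pics/c1.png",c[:,:,::-1])
p=cast(s,[[268,178],[257,211]],.057);print("pins",p, np.linalg.norm(p[0]-p[1]))
print("vial",cast(s,[235,175],.098)); print(toolR().round(3))
w=robot.snapshot("wrist");print("cam in tool", toolR().T@(-np.array(w["R"]).T@w["t"]-robot.get_obs()["tool_pos"]),(np.array(w["R"])@toolR()).round(2),w["fx"],w["k1"])
m=p.mean(0);e=(p[1]-p[0])/np.linalg.norm(p[1]-p[0]);plan([*m,.25],e)
E
```

```text
pins [[0.63515258 0.04385603]
 [0.55445174 0.06887963]] 0.084491463506275
vial [[0.63514167 0.11933356]]
[[-0.001  0.292  0.957]
 [-0.001  0.957 -0.292]
 [-1.    -0.002 -0.   ]]
cam in tool [-0.17839237 -0.00054279 -0.07752858] [[ 0.    1.   -0.  ]
 [-0.27  0.    0.96]
 [ 0.96  0.    0.27]] 363.77350937817454 -0.07923391076114586
tcp [0.1602 0.5258 0.2048] shift [-0.2244 -1.6121  2.7628] turn -1.4954 t 0.2
```

View pics/c1.png

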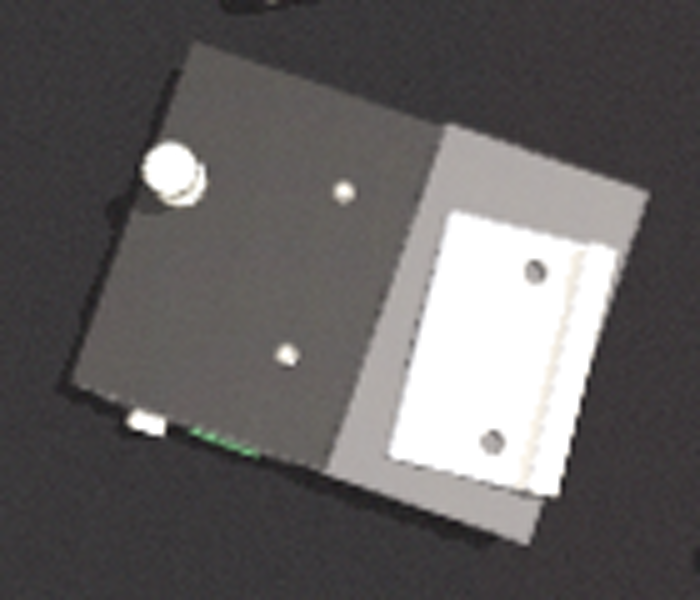

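The crop shows the silver plate with its raised bar on the right (−y) edge. In crop pixels the holes are at (536,271) and (493,441), the pins at (344,191) and (288,354), and the vial at (172,170). This confirms the choice.

Run:
```python
from h import *
s=robot.snapshot("top")
f=lambda a:(np.array(a,float)-2)/5+[200,140]
pins=cast(s,f([[344,191],[288,354]]),.057); holes=cast(s,f([[536,271],[493,441]]),.066)
# pins from tips, holes: visible dark centre
for n,q in(("pins",pins),("holes",holes)):
    d=q[0]-q[1];print(n,q.round(4),np.linalg.norm(d).round(4),np.degrees(np.arctan2(d[1],d[0])).round(2))
m=pins.mean(0);d=pins[0]-pins[1];ex=d/np.linalg.norm(d);ey=np.array([-ex[1],ex[0]])
print("m",m,"ex",ex)
sh=lambda q:np.c_[(q-m)@ex,(q-m)@ey]
print("holes in shaker",sh(holes)*1000)
print("corners",sh(np.r_[cast(s,f([[453,211],[389,459]]),.068),cast(s,f([[617,246],[558,496]]),.084)])*1000)
print("vial",sh(cast(s,f([[171,168]]),.098))*1000)
plan([*(m+ey*-.10),.25],ex)
```

```text
pins [[0.6357 0.0429]
 [0.5559 0.0684]] 0.0837 -17.75
holes [[ 0.5973 -0.0502]
 [ 0.5155 -0.0307]] 0.0841 -13.42
m [0.59578448 0.05566041] ex [ 0.95237739 -0.3049218 ]
holes in shaker [[  33.73258459 -100.40202253]
 [ -50.1206025  -106.75351029]]
corners [[  48.13568753  -53.45900073]
 [ -74.14358688  -62.53520953]
 [  55.1302759  -132.2265747 ]
 [ -65.19179195 -142.96034609]]
vial [[21.15948718 76.68039979]]
tcp [0.1602 0.5259 0.2049] shift [-0.2235 -2.1143  2.7614] turn -1.4866 t 0.25
```

Emit:
step_arm:
  commands:
    - [[-0.05, -0.1, 0.13, -0.07], [-0.1, -0.2, 0.26, -0.14], [-0.15, -0.3, 0.4, -0.21], [-0.2, -0.4, 0.52, -0.28], [-0.22, -0.5, 0.65, -0.35], [-0.22, -0.6, 0.78, -0.42], [-0.22, -0.68, 0.88, -0.48], [-0.22, -0.7, 0.92, -0.5], [-0.22, -0.7, 0.92, -0.5]]
  claw: 100

```text
time: 1.0
tool_pos: [0.2967, 0.3368, 0.2492]
ee_rot: [-1.477, 1.57, -1.253]
wrist_force: [0.0, 0.7, 0.5]
width: 0.094
```

```bash
cat >> h.py <<'E'
M=np.array([.59578,.05566]);EX=np.array([.95238,-.30492]);EY=np.array([.30492,.95238])
def W(x,y): return M+EX*x/1000+EY*y/1000
def SH(q): q=np.atleast_2d(q);return np.c_[(q-M)@EX,(q-M)@EY]*1000
E
python3 -c "
from h import *
plan([*W(-8,-165),.25],EX)"
```

```text
tcp [0.2967 0.3368 0.2492] shift [-1.4000e-03 -2.3929e+00  6.9080e-01] turn -0.9899 t 1.0
```

Emit:
step_arm:
  commands:
    - [[0, -0.12, 0.04, -0.06], [0, -0.26, 0.08, -0.12], [0, -0.4, 0.12, -0.19], [0, -0.54, 0.16, -0.26], [0, -0.68, 0.2, -0.33], [0, -0.82, 0.24, -0.4], [0, -0.95, 0.28, -0.47], [0, -1, 0.3, -0.5], [0, -1, 0.3, -0.5]]

```text
time: 1.75
tool_pos: [0.4004, 0.1542, 0.2491]
ee_rot: [-2.398, 1.569, -1.653]
wrist_force: [0.6, 0.1, 0.0]
width: 0.0938
```

```bash
python3 -c "
from h import *
plan([*W(-8,-165),.25],EX)"
```

```text
tcp [0.4004 0.1542 0.2491] shift [-0.0031 -1.3967 -0.3531] turn -0.4928 t 1.75
```

Emit:
step_arm:
  commands:
    - [[0, -0.12, -0.04, -0.06], [0, -0.26, -0.08, -0.12], [0, -0.4, -0.12, -0.19], [0, -0.54, -0.16, -0.26], [0, -0.68, -0.2, -0.33], [0, -0.82, -0.24, -0.4], [0, -0.95, -0.29, -0.47], [0, -1, -0.35, -0.493], [0, -1, -0.35, -0.493]]

```text
time: 2.5
tool_pos: [0.4549, 0.1383, 0.2418]
ee_rot: [-2.566, 1.532, -1.377]
wrist_force: [0.3, 0.5, 0.2]
width: 0.094
```

```bash
python3 -c "
from h import *
plan([*W(-8,-165),.2],EX)"
```

```text
tcp [0.4549 0.1383 0.2418] shift [ 0.2566 -0.8216 -0.9398] turn -0.0684 t 2.5
```

```bash
python3 -c "
from h import *
o=robot.get_obs();print(o['joint_positions'].round(3),o['qvel'].round(3),o['joint_torque'].round(1));print(toolR().round(3))
print(o['time'],o['tool_pos'])"
```

```text
[ 0.204 -0.081  1.468 -0.039  1.754 -2.563] [ 0.268 -0.04   0.035  0.116  0.006 -0.009] [ -1.2 -26.8 -30.6  -0.4  -0.    0. ]
[[ 0.007 -0.928  0.372]
 [-0.038  0.372  0.928]
 [-0.999 -0.021 -0.032]]
2.5 [0.45490582 0.13831374 0.24182516]
```

```bash
sed -i 's/;a=(a+np.pi\/2)%np.pi-np.pi\/2/;a=a%(2*np.pi)/' h.py; python3 -c "
from h import *
plan([.45,.1,.25],EX)"
```

```text
tcp [0.4549 0.1383 0.2418] shift [-0.0338 -0.0493 -0.1881] turn 2.9316 t 2.5
```

Emit:
step_arm:
  commands:
    - [[-0.04, 0, 0, 0.1], [-0.04, 0, 0, 0.2], [-0.04, 0, 0, 0.3], [-0.04, 0, 0, 0.4], [-0.04, 0, 0, 0.5], [-0.04, 0, 0, 0.6], [-0.04, 0, 0, 0.7], [-0.04, 0, 0, 0.8], [-0.04, 0, 0, 0.9], [-0.04, 0, 0, 1], [-0.04, 0, 0, 1]]

```text
time: 3.42
tool_pos: [0.4543, 0.1398, 0.2499]
ee_rot: [-1.516, 1.533, -1.375]
wrist_force: [0.4, -0.3, -0.5]
width: 0.0939
```

```bash
python3 -c "
from h import *
o=robot.get_obs();print(o['joint_positions'].round(3));print(toolR().round(3))
plan([*W(-8,-165),.25],EX)"
```

```text
[ 0.207 -0.081  1.453 -0.038  1.77  -1.513]
[[ 0.007 -0.141  0.99 ]
 [-0.037  0.989  0.141]
 [-0.999 -0.037  0.002]]
tcp [0.4543 0.1398 0.2499] shift [ 0.0466 -1.2404  0.2453] turn 1.9306 t 3.4167
```

Emit:
step_arm:
  commands:
    - [[0, -0.08, 0.02, 0.09], [0, -0.17, 0.04, 0.19], [0, -0.26, 0.06, 0.29], [0, -0.35, 0.08, 0.39], [0, -0.44, 0.1, 0.5], [0, -0.53, 0.12, 0.6], [0, -0.62, 0.14, 0.7], [0, -0.71, 0.16, 0.8], [0, -0.8, 0.18, 0.9], [0, -0.88, 0.2, 0.97], [0, -0.95, 0.22, 0.97], [0, -0.95, 0.22, 0.97]]

```text
time: 4.42
tool_pos: [0.5253, -0.0434, 0.2568]
ee_rot: [-0.511, 1.533, -1.385]
wrist_force: [1.0, -0.6, 0.4]
width: 0.0939
```

```bash
python3 -c "
from h import *
plan([*W(-8,-165),.2],EX)"
```

```text
tcp [ 0.5253 -0.0434  0.2568] shift [ 0.2947 -0.1252  0.2442] turn 0.9618 t 4.4167
```

Emit:
step_arm:
  commands:
    - [[0.02, -0.01, 0.02, 0.1], [0.04, -0.02, 0.04, 0.2], [0.06, -0.03, 0.07, 0.3], [0.08, -0.05, 0.1, 0.4], [0.1, -0.06, 0.13, 0.5], [0.12, -0.08, 0.16, 0.6], [0.14, -0.1, 0.19, 0.7], [0.16, -0.12, 0.22, 0.8], [0.18, -0.125, 0.24, 0.9], [0.18, -0.125, 0.244, 0.96], [0.18, -0.125, 0.244, 0.96], [0.18, -0.125, 0.244, 0.96]]

```text
time: 5.42
tool_pos: [0.5376, -0.0972, 0.223]
ee_rot: [0.49, 1.533, -1.384]
wrist_force: [-1.6, 0.9, 0.5]
width: 0.094
```

Run:
```python
from h import *
s=robot.snapshot("wrist");cv2.imwrite("pics/w1.png",s["img"][:,:,::-1])
print(robot.get_obs()['joint_positions'].round(3));print(toolR().round(3));plan([*W(-8,-165),.2],EX)
```

```text
[-0.261  0.066  1.359 -0.034  1.7    0.038]
[[ 0.007  0.954 -0.299]
 [-0.037 -0.299 -0.954]
 [-0.999  0.018  0.033]]
tcp [ 0.5377 -0.0973  0.2231] shift [0.1158 0.0013 0.0043] turn 0.0055 t 5.4667
```

View pics/w1.png

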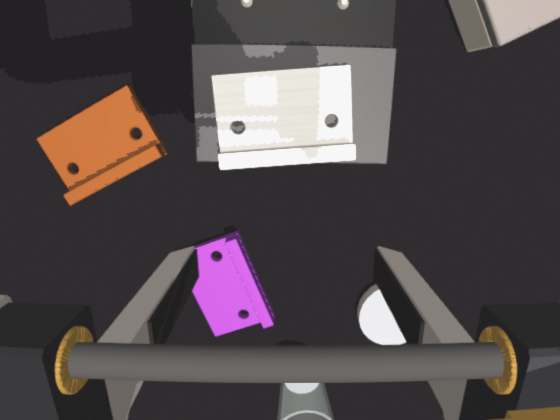

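The wrist view shows pins at (247,2) and (343,4), plate holes at (238,127) and (332,121), and the bar's lower edge from (220,168) to (355,158). The step runs along row 45 or so.

Run:
```python
from h import *
s=robot.snapshot("wrist")
for n,uv,z in(("pins",[[343,4],[247,2]],.057),("holes",[[332,121],[238,127]],.066),("bar top rear corners",[[356,159],[220,168]],.084),("bar front",[[355,146],[219,155]],.084),("ledge edge",[[395,47],[192,44]],.058),("ledge rear",[[386,163],[197,162]],.058)):
    q=cast(s,uv,z);d=q[0]-q[1];print(n,q.round(4).tolist(),SH(q).round(1).tolist(),round(1000*np.linalg.norm(d),1),np.degrees(np.arctan2(d[1],d[0])).round(2))
```

```text
pins [[0.637, 0.0422], [0.5588, 0.0677]] [[43.4, -0.3], [-38.9, 0.2]] 82.3 -18.07
holes [[0.6001, -0.0499], [0.518, -0.0297]] [[36.3, -99.2], [-48.0, -105.0]] 84.5 -13.81
bar top rear corners [[0.6095, -0.0857], [0.4936, -0.0575]] [[56.2, -130.4], [-62.8, -138.9]] 119.3 -13.67
bar front [[0.6115, -0.0744], [0.4967, -0.0465]] [[54.6, -119.1], [-63.2, -127.5]] 118.1 -13.67
ledge edge [[0.6719, -0.0048], [0.5022, 0.05]] [[90.9, -34.4], [-87.4, -33.9]] 178.3 -17.9
ledge rear [[0.6402, -0.1037], [0.4693, -0.0489]] [[90.9, -138.2], [-88.6, -138.1]] 179.5 -17.78
```

Run:
```python
from h import *
a=np.radians(-13.67);plan([.5461,-.0940,.066],[np.cos(a),np.sin(a)])
```

```text
tcp [ 0.5377 -0.0974  0.2232] shift [ 0.785   0.0208 -0.0548] turn 5.9368 t 5.5167
```

Emit:
step_arm:
  commands:
    - [[0.08, 0.02, -0.03, -0.063], [0.18, 0.021, -0.03, -0.063], [0.28, 0.021, -0.04, -0.063], [0.38, 0.021, -0.05, -0.063], [0.48, 0.021, -0.055, -0.063], [0.58, 0.021, -0.055, -0.063], [0.66, 0.021, -0.055, -0.063], [0.72, 0.021, -0.055, -0.063], [0.76, 0.021, -0.055, -0.063], [0.785, 0.021, -0.055, -0.063], [0.785, 0.021, -0.055, -0.063], [0.785, 0.021, -0.055, -0.063]]

```text
time: 6.52
tool_pos: [0.5466, -0.0941, 0.0667]
ee_rot: [0.462, 1.533, -1.347]
wrist_force: [-0.8, 0.3, 0.1]
width: 0.0937
```

Run:
```python
from h import *
s=robot.snapshot("wrist");cv2.imwrite("pics/w2.png",s["img"][:,:,::-1])
a=np.radians(-13.67);plan([.5461,-.0940,.066],[np.cos(a),np.sin(a)]);print(toolR().round(3))
```

```text
tcp [ 0.5469 -0.0941  0.0671] shift [ 0.0056 -0.0044  0.0002] turn 0.0 t 6.5667
[[ 0.009  0.972 -0.236]
 [-0.038 -0.236 -0.971]
 [-0.999  0.018  0.034]]
```

View pics/w2.png

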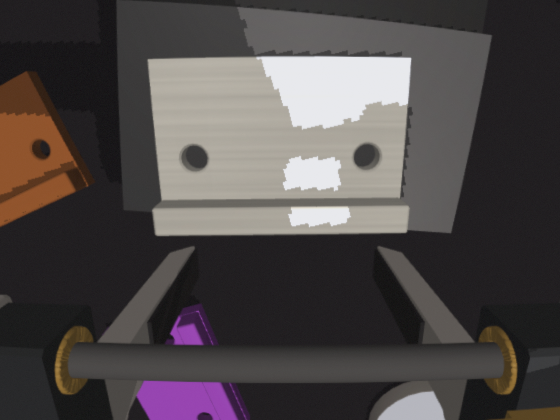

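Emit:
step_arm:
  commands:
    - [[0, 0, -0.02, 0], [0, 0, -0.04, 0], [0, 0, -0.05, 0], [0, 0, -0.058, 0], [0, 0, -0.066, 0], [0, 0, -0.074, 0], [0, 0, -0.082, 0], [0, 0, -0.09, 0], [0, 0, -0.098, 0], [0, 0, -0.106, 0], [0, 0, -0.114, 0], [0, 0, -0.122, 0]]

```text
time: 7.57
tool_pos: [0.5529, -0.0704, 0.0665]
ee_rot: [0.491, 1.532, -1.318]
wrist_force: [-1.7, -2.7, 2.6]
width: 0.0942
```

```bash
cat > look.py <<'E'
from h import *
s=robot.snapshot("wrist");im=s["img"];import sys
cv2.imwrite(f"pics/{sys.argv[1]}.png",im[:,:,::-1])
o=robot.get_obs();print(SH(o["tool_pos"][:2]),o["tool_pos"],o["wrist_force"].round(1),np.degrees(np.arctan2(toolR()[1,1],toolR()[0,1])),"t",o["time"])
E
python3 look.py w3
```

```text
[[  -2.46523831 -132.79761462]] [ 0.55293967 -0.07006161  0.06634717] [ 0.5 -2.2  2.2] -13.628798760017986 t 7.6167
```

View pics/w3.png

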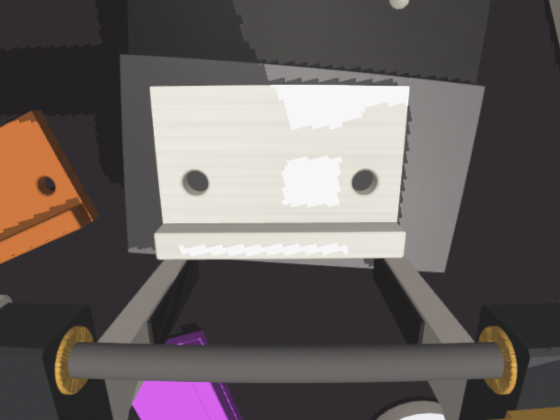

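Emit:
step_arm:
  commands:
    - [[0, 0.002, -0.012, 0.003], [0, 0.006, -0.034, 0.008], [0, 0.01, -0.06, 0.014], [0, 0.014, -0.088, 0.02], [0, 0.018, -0.116, 0.027], [0, 0.022, -0.144, 0.034], [0, 0.027, -0.172, 0.04], [0, 0.031, -0.2, 0.047], [0, 0.036, -0.228, 0.054], [0, 0.04, -0.256, 0.06], [0, 0.044, -0.28, 0.066], [0, 0.046, -0.295, 0.07]]

```text
time: 8.62
tool_pos: [0.576, -0.0142, 0.0644]
ee_rot: [0.569, 1.532, -1.314]
wrist_force: [-1.7, -2.6, 2.8]
width: 0.0941
```

```bash
python3 look.py w4
```

```text
[[  2.5454123 -72.1070431]] [ 0.5762174  -0.01378918  0.06443488] [-0.4 -0.7  1.1] -17.823173664853226 t 8.6667
```

View pics/w4.png

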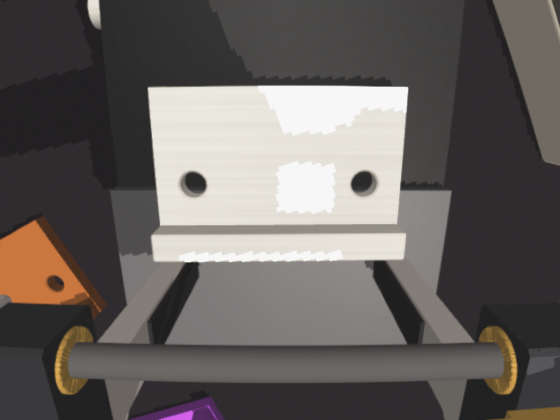

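The plate is now square to the step. The holes are at (194,183) and (363,182), and the step ends are at (111,188) and (450,188).

Run:
```python
from h import *
s=robot.snapshot("wrist")
for n,uv,z in(("holes",[[363,182.5],[194,183.5]],.066),("holes top rim guess",[[363,182.5],[194,183.5]],.068),("bar rear",[[405,260.5],[152,261.5]],.084),("front",[[407,87],[150,88]],.068),("step",[[450,189],[111,188]],.058)):
    q=cast(s,uv,z);d=q[0]-q[1];print(n,SH(q).round(1).tolist(),SH(q).mean(0).round(1),round(1000*np.linalg.norm(d),1),np.degrees(np.arctan2(d[1],d[0])).round(2))
```

```text
holes [[41.8, -28.4], [-41.4, -28.5]] [  0.2 -28.4] 83.2 -17.69
holes top rim guess [[41.3, -27.9], [-40.9, -28.0]] [  0.2 -28. ] 82.3 -17.69
bar rear [[60.4, -62.5], [-60.1, -61.9]] [  0.2 -62.2] 120.5 -18.03
front [[59.3, 17.0], [-58.1, 16.6]] [ 0.6 16.8] 117.4 -17.57
step [[90.8, -33.8], [-87.1, -32.3]] [  1.8 -33. ] 177.8 -18.23
```

Emit:
step_arm:
  commands:
    - [[0, 0.0, -0.01, 0], [-0.002, 0.001, -0.02, 0], [-0.003, 0.002, -0.03, 0], [-0.004, 0.003, -0.04, 0], [-0.005, 0.004, -0.05, 0], [-0.006, 0.005, -0.06, 0], [-0.007, 0.006, -0.07, 0], [-0.008, 0.007, -0.08, 0], [-0.009, 0.008, -0.09, 0], [-0.01, 0.008, -0.1, 0], [-0.01, 0.008, -0.11, 0], [-0.01, 0.008, -0.12, 0]]

```text
time: 9.72
tool_pos: [0.5851, 0.0087, 0.0657]
ee_rot: [0.592, 1.533, -1.29]
wrist_force: [-0.1, -1.7, -0.1]
width: 0.0939
```

```bash
python3 look.py w5
```

```text
[[  4.14095692 -47.55531638]] [0.58522324 0.00910679 0.06566012] [-0.3 -0.8 -0.2] -17.79109790903506 t 9.7667
```

View pics/w5.png

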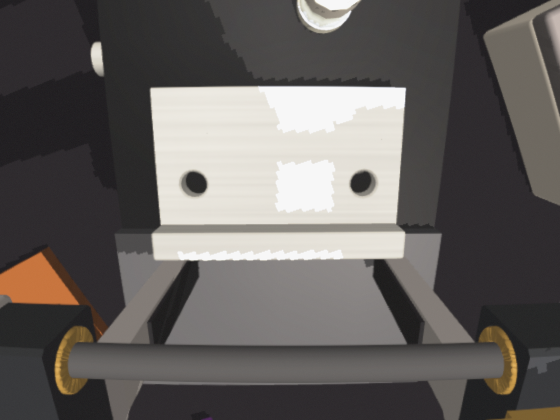

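Emit:
step_arm:
  commands:
    - [[0, 0, -0.003, 0], [0, 0, -0.006, 0], [0, 0, -0.009, 0], [0, 0, -0.012, 0], [-0.001, 0, -0.015, 0], [-0.001, 0, -0.018, 0], [-0.001, 0, -0.021, 0], [-0.001, 0, -0.024, 0], [-0.001, 0, -0.027, 0]]

```text
time: 10.52
tool_pos: [0.587, 0.0142, 0.0659]
ee_rot: [0.602, 1.533, -1.28]
wrist_force: [-0.1, -0.7, 0.3]
width: 0.0941
```

```bash
python3 look.py w6
python3 - <<'E'
import cv2,numpy as np
a=cv2.imread("pics/w5.png");b=cv2.imread("pics/w6.png")
cv2.imwrite("pics/cmp.png",np.hstack([a[70:300,100:460],b[70:300,100:460]]))
E
```

```text
[[  4.30971072 -42.17240098]] [0.58702531 0.01418189 0.06584058] [-0.2 -0.3 -0.2] -17.794636005112697 t 10.5667
```

View pics/cmp.png

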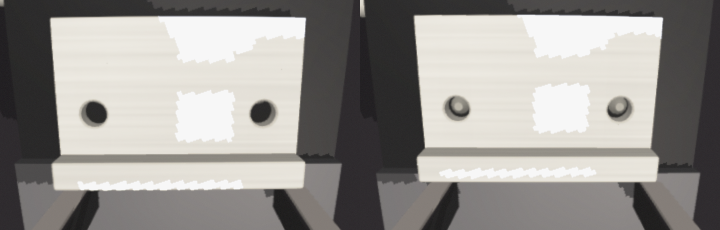

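Both pins now show inside the holes and the bar looks about 6 % smaller, so the plate has dropped. I'll back off and rise to verify.

Emit:
step_arm:
  commands:
    - [[0, 0, 0.01, 0], [0, 0, 0.03, 0], [0, 0, 0.07, 0], [0, 0, 0.12, 0], [-0.05, 0, 0.15, 0], [-0.15, 0, 0.15, 0], [-0.28, 0, 0.15, 0], [-0.4, 0, 0.15, 0], [-0.5, 0, 0.15, 0], [-0.55, 0, 0.15, 0], [-0.55, 0, 0.15, 0], [-0.55, 0, 0.15, 0]]

```text
time: 11.57
tool_pos: [0.5766, -0.0108, 0.177]
ee_rot: [0.624, 1.533, -1.258]
wrist_force: [-0.4, 0.1, -0.2]
width: 0.094
```

```bash
python3 look.py w7
python3 - <<'E'
from h import *
s=robot.snapshot("side");b=cv2.imread("pics/w7.png")
a=cv2.resize(s["img"][170:290,210:340,::-1],None,fx=3,fy=3,interpolation=cv2.INTER_CUBIC)
t=cv2.resize(robot.snapshot("top")["img"][140:260,190:340,::-1],None,fx=3,fy=3,interpolation=cv2.INTER_CUBIC)[:360,:]
c=cv2.resize(b,(400,300));o=np.zeros((600,800,3),np.uint8)
o[:300,:400]=c;d=cv2.resize(b[:220,150:420],None,fx=1.48,fy=1.36);o[:d.shape[0],400:400+d.shape[1]]=d[:, :400]
o[300:,:390]=a[:300];o[300:,400:]=cv2.resize(t,(400,320))[:300];cv2.imwrite("pics/fin.png",o)
E
```

```text
[[  1.40307499 -69.17431077]] [ 0.57602371 -0.0106478   0.17562861] [-0.6 -0.1 -0.1] -17.814938216658337 t 11.6167
```

View pics/fin.png

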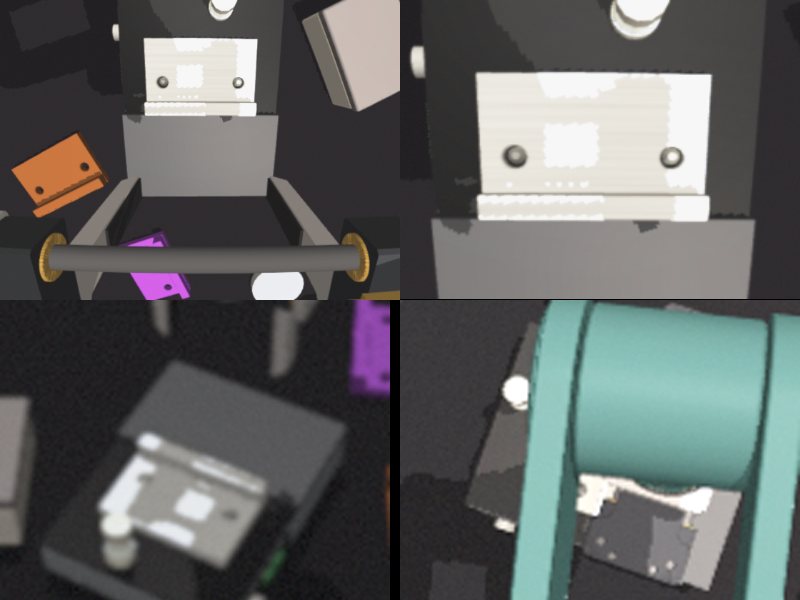

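The plate sits square against the step with a pin inside each hole, and the vial is upright. I'll do one numeric height check and then hand in.

Run:
```python
from h import *
s=robot.snapshot("wrist")
g=cv2.cvtColor(s["img"],cv2.COLOR_RGB2GRAY);m=cv2.connectedComponentsWithStats((g[:175]>150).astype(np.uint8));
r=g[150:158].mean(0);x=np.where(r>140)[0];x=x[(x>180)&(x<380)];print(x.min(),x.max())
for z in(.076,.084):
    q=cast(s,[[x.min()-.5,154],[x.max()+.5,154]],z);print(z,np.linalg.norm(q[0]-q[1])*1000)
f=lambda u,v:[(u-400)/1.48+150,v/1.36]
for z in(.057,):
    q=cast(s,[f(671,156),f(515,155)],z);print("holes/pins",SH(q).round(1),np.linalg.norm(q[0]-q[1])*1000)
robot.close_job();o=robot.get_obs();print(o["time"],o["wrist_force"])
```

```text
204 361
0.076 119.7232198541845
0.084 116.23440538364983
holes/pins [[ 41.4   2.1]
 [-41.4   2.8]] 82.79803734072706
the job is handed in; nothing more can be done
the job is handed in; nothing more can be done
```

The aluminium plate is in the nest with its two holes over the two pins, and the job is handed in. I pushed it about 100 mm along the bar face with both open fingertips. On the way I turned it square by about 4° and shifted it about 8 mm sideways. It dropped over the pins after about 10.5 s. I then backed the fingers off and raised them before handing in.

**Last checks**
- **Height:** the bar measures 119.7 mm long (true length 120) if its top is at the seated height of 76 mm. At the ledge height of 84 mm it would measure only 116.2 mm, so the plate is down.
- **Pins and force:** both pins show inside the holes and the plate lies parallel to the step. The wrist readings I saw while pushing stayed under about 4 N, and were near zero after I backed off.
- **Bystanders:** the vial and tip box were visible in the last pictures and looked upright and in place. I did not measure any of them again, and the other bottles, the rack and the dish were mostly outside those crops.

**What went wrong or disagreed**
- **Wrong turn:** I first turned the wrist the wrong way and ran the last joint to its limit, stopping at −2.563 rad against −2.57. That left the tool tilted about 2° for the rest of the job, which did no harm.
- **Camera offset:** the top and wrist cameras disagree by about 2–3 mm in absolute position, so I used positions relative to the pins and the step.
- **Hole fit:** I judged the fit of the holes over the pins by eye and did not measure it separately.

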